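# Pin the ramekin cabinet shut

## Robot

A 7-joint arm with a two-finger parallel gripper is mounted at the origin on the work surface. World frame = base frame: x ahead of the robot, y to its left, z up, the work surface at z = 0. Lengths are in mm, angles in rad, forces in N, time in s.
With the tool pointing down it reaches from about 350 to 900 mm from the base axis. Payload 8.1 kg.
Tool frame: the origin (TCP) lies where the fingers leave the gripper's body, on its centre line; the fingertips stand 66 mm ahead of it and the grasp point (between the pads) lies manip.grasp_offset ahead of it (manip.grasp_offset is the distance from the TCP to the grasp point, in mm); z points along the fingers, y is the line along which they close (so a half turn about z gives the same grasp; the last joint's range is limited). The gripper opens to 92 mm and grips with 3 to 60 N. Pads are 19 mm wide; open, the fingers measure 130 mm over their backs; the gripper's body (75 mm by 190 mm) begins 47 mm behind the grasp point.
Start: joints at [-1.409, 0.434, 0.025, 1.573, -0.012, 1.134, -0.075], TCP at [163.598, 603.22, 292.242] pointing down, gripper open.
Joint ranges: [-2.62, 2.62], [-0.44, 2.09], [-1.27, 1.32], [0.08, 2.57], [-1.32, 4.46], [0.12, 2], [-2.74, 2.74]. Speed limits (rad/s): [2.22, 2.22, 3.01, 3.01, 3.14, 3.14, 3.14].

## Interface

Orientations are given as [roll, pitch, yaw] about the fixed x, y, z axes, in that order (R = Rz(yaw) Ry(pitch) Rx(roll)).
In Python, from bench import readout, imaging, manip gives the robot as it stands.
- The arm moves only by the tool move_arm, never from a script. Its argument "commands" is a list of rows, each a list of 7 numbers: the shift along the tool's x, y, z each as a share of 25 mm, from -1 to 1, then the turn, a rotation vector about the tool's x, y, z each as a share of pi/2 rad, from -1 to 1, then the closure, from 0 (fully open) to 1 (shut). In form: [[x, y, z, rx, ry, rz, grip], ...]. A call has 1 to 8 rows; each row shifts and turns the commanded pose from where the row before left it, along the tool's axes as they then stand; what a row does not reach is not made up. A row lasts 1/10 s, in which the tool goes at most 50 mm and 8.59 degrees, less where a joint would pass 70% of its speed; a pose out of reach is approached as far as the arm can. A call with a number of a shift or a turn outside -1 to 1 is refused whole. A call with a gripper value outside its range is refused whole. The fingers move at their own pace and stop on an object; "newtons" is the grip in N (left out, the last holds). Time passes only in rows, so rows that do not move let the fingers close. It gives the time, the measured TCP pose, the force, the opening and the grip force at its end, in the units of the state.
- readout.observe(): the state, without advancing time (a new reading comes with each control period).
- imaging.grab_frame(name): name is "side" or "top" or "wrist"; returns (picture, depth): 384x512x3 uint8, red, green, blue; 384x512 float32, mm along the optical axis (not along the pixel's ray), 0 where there is no reading.
- imaging.calibration(name): a dict with "intrinsics" (3x3 intrinsics, pixels), "world_to_cam" (4x4, takes a point from world to camera coordinates). Camera axes: x right, y down, z forward; pixel columns grow to the right and rows downward; lengths in mm; the calibration is good to about 2 mm. A picture is of the moment at which its call begins: read the wrist's pose just before it. calibration takes no time and is no camera call; for the wrist camera it gives the pose at the moment of the call.
- manip.job_done(): hands the job in; it is judged then, once.
The state is a dict: "time": time; "joints": joint angles; "qvel": joint speeds; "effort": joint torques, N m; "tool_pos": TCP position; "ee_rot": TCP orientation; "force": force on the tool from outside, world axes, zero at the start; "wrist_torque": the same for the moment, N m; "finger_gap": finger opening in mm; "grip_force": force on a finger pad.
Only numpy, scipy, OpenCV 4.12 (cv2) and the standard library are available. Lean on these libraries where they do the work, as an engineer would, in place of code of your own. Each camera call takes 0.05 s, during which the arm holds its last target. There are 200 camera calls.

## Task

The little acrylic cabinet's sliding door is pinned ajar. Pull the locking pin up until it clicks into its upper rest, slide the door shut by its finger tab to where the short hole in its metal strip comes under the pin (you have to feel for the exact place), and push the pin gently down through the lined-up holes until it snaps home with its head down on the lock block. Do not force the pin against the strip, let go of everything, and leave the ramekins and the other things on the counter as they are.

Things in the scene. Friction and masses are not known exactly. Their poses are not given: they have to be found in the camera images.
- cabinet: Clear acrylic cabinet, fixed, 160 mm deep (x), 320 wide (y), 130 tall. Origin: centre of its underside; x points from its door side (facing the robot) to its back, y to its left, z up. The sliding door runs along its front; on the door's upper edge lies a flat aluminium strip 40 mm (x) by 270 (y) by 5 thick, top 160.5 mm above the counter, passing 3 mm under the lock block.
- door (a joint): Opening of the sliding door, m: 0 = against its end stop, growing to the cabinet's +y, travel 0.12; 0.086 to 0.100 at the start. Some 4 N of friction; stays where left. The strip is clamped on the door by hand and its exact place is not measured: its short hole comes under the lock's bore with the door somewhere from 0.004 to 0.022 open, which shuts the cabinet.
- door_tab (a point): Upright finger tab on the door, aluminium, 24 mm (cabinet x) by 12 mm thick (cabinet y, the sliding direction), top 235 mm above the counter, foot on the strip. The point is on its centre line 20 mm below its top. Pinch it across the 12 mm or push it with the fingertips towards the cabinet's -y to shut the door. It moves with the door.
- lock: Steel lock block on the cabinet's top near the front left, 46 mm (x) by 50 (y), from 163.5 to 190 mm above the counter, on a foot behind the strip. Origin on the axis of its upright bore at the height of the cabinet's top; axes as the cabinet's; fixed. The strip under it has a short hole (13.5 mm long in y, 17.5 in x) and, 80 mm to the -y side of that, a slot 47.5 mm long (y), in which the pin stands at the start.
- lock_mouth (a point): Centre of the bore's mouth on top of the lock block, 190 mm above the counter. Home: the underside of the pin's head sits here. Upper rest: it is 33 to 35 mm higher and the pin stays up by itself, its nose some 5 mm above the strip's top (pulled past about 39 mm it comes out). Pressed down 4 mm or more from there the pin is free to drop until its nose meets the strip.
- pin_grip (a point): Loose upright steel detent pin, 240 g: round head 26 mm across, 46 tall; below it a 12 mm shank 58 mm long whose last 2 mm taper to 8 mm. Point on the axis, 26 mm above the head's underside; z up. Some 8 to 18 N leave either rest. Resting on the strip by its weight it drops by itself into the short hole when that comes under it and stops 6 to 8 mm short of home; there some 10 N more snaps it home.
- ramekin0: White ceramic ramekin inside the cabinet, 84 mm across, 50 mm tall; origin under its centre. Leave alone.
- ramekin1: The second ramekin, the same. Leave alone.
- jar: Small glass jar with a steel cap on the back of the cabinet's top, 44 mm across, 60 mm tall; origin under its centre. Leave alone.
- spatula: Teal silicone spatula, 260 mm long, lying on the cork trivet to the robot's right. Leave alone.
- meascup: Stainless measuring cup on the trivet, 68 mm across, 45 mm tall. Leave alone.
- tumbler: Green glass tumbler on the trivet, 72 mm across, 100 mm tall. Leave alone.
- mug: Mug on the counter to the robot's left, 80 mm across, 90 mm tall. Leave alone.
Things that resemble listed ones, but are neither listed nor needed, are in the scene too. What is shaped like the part that bears pin_grip but green is not meant.

How it is judged:
By the outcome, as a careful person would: the job done as asked, in the order asked, and still so for the second after the job is handed in, with the robot touching nothing.
It also fails if it takes over 64 s, if anything falls off the work surface, if the arm or the gripper's body presses on something with over 40 N, if the wrist force passes 120 N, or if a joint passes its speed limit or range.

## Working session

There is one attempt and no reset: what is moved stays moved. The work goes in short steps, Python scripts to look and compute and a tool call to move; the robot and the scene stay as the last step left them, time stands still between calls to the robot, and variables do not carry over. Pictures are saved under pics/ and viewed, at most 10 in all, crops included, and the job is handed in when it is done.

Besides the shell and the picture viewer there is one more tool, called after "Emit:" by a JSON object that holds its "method" and its "body", one argument or row to a line. move_arm: Moves the arm, as the interface text tells. Shift numbers are shares of 25 mm and turn numbers shares of pi/2 rad, none past 1 either way. Its arguments: {"type":"object","properties":{"commands":{"type":"array","items":{"type":"array","items":{"type":"number","minimum":-1,"maximum":1}}},"newtons":{"type":"number"}},"required":["commands"]}

```bash
mkdir -p pics; ls; python3 - <<'E'
from bench import readout, imaging, manip
import cv2,numpy as np
print(readout.observe()); print(manip.grasp_offset)
for n in("side","top"):
    p,d=imaging.grab_frame(n); np.savez("pics/"+n,p=p,d=d)
    cv2.imwrite(f"pics/{n}0.png",p[:,:,::-1])
    c=imaging.calibration(n); print(n,c["intrinsics"].round(1).tolist(),c["world_to_cam"].round(3).tolist())
E
```

```text
pics
{'time': 0.0, 'joints': array([-1.408604  ,  0.43518953,  0.02495473,  1.57410242, -0.01160194,
        1.13400583, -0.07505105]), 'qvel': array([-0.00026097,  0.002136  ,  0.00055409, -0.00167204, -0.00021202,
        0.00194897,  0.00011776]), 'effort': array([-7.75013905e-05, -6.67828846e+01,  9.85133909e-01, -3.14489615e+01,
       -6.05033920e-02,  4.24109004e-02,  1.60634891e-04]), 'tool_pos': array([163.49577337, 602.80537741, 291.46340701]), 'ee_rot': array([-3.14003798e+00,  1.31543479e-04,  2.87679524e+00]), 'force': array([ 0.31022208,  0.29760176, -0.46993701]), 'wrist_torque': array([ 0.00827193, -0.0338403 ,  0.06148197]), 'grip_force': 0.0, 'finger_gap': 91.9306548362089}
46.699999999999996
side [[422.0, 0.0, 255.9], [0.0, 422.0, 189.4], [0.0, 0.0, 1.0]] [[-0.986, -0.167, 0.002, 529.735], [-0.127, 0.741, -0.659, 174.254], [0.108, -0.65, -0.752, 1287.409], [0.0, 0.0, 0.0, 1.0]]
top [[393.6, 0.0, 247.7], [0.0, 393.6, 199.3], [0.0, 0.0, 1.0]] [[-0.009, -1.0, -0.002, 21.757], [-0.992, 0.009, -0.129, 557.229], [0.129, 0.0, -0.992, 1244.696], [0.0, 0.0, 0.0, 1.0]]
```

View pics/side0.png

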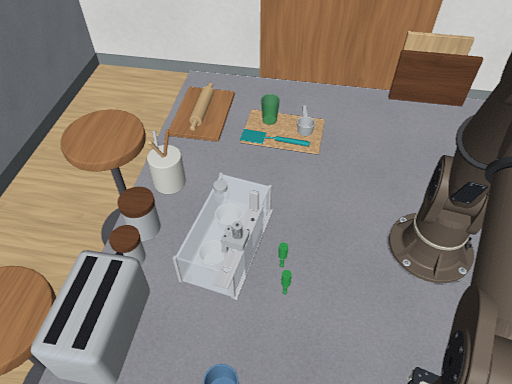

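View pics/top0.png

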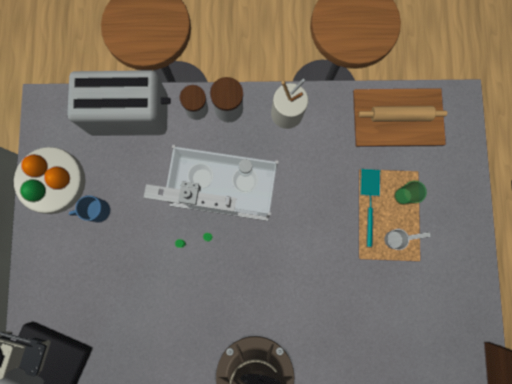

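The top view shows the cabinet at about (222,182), with the strip sticking out to the left at (165,192). The grey pin and lock are near (188,192), and something upright is near (228,200). Two green pin look-alikes lie on the counter at (180,243) and (207,237). I'll enlarge the cabinet in both views.

```bash
python3 - <<'E'
import cv2,numpy as np
t=np.load("pics/top.npz")['p'][135:230,135:290]; s=np.load("pics/side.npz")['p'][170:300,170:300]
a=cv2.resize(t,None,fx=5,fy=5,interpolation=cv2.INTER_CUBIC); b=cv2.resize(s,None,fx=4.5,fy=4.5,interpolation=cv2.INTER_CUBIC)
cv2.imwrite("pics/tc.png",a[:,:,::-1]);cv2.imwrite("pics/sc.png",b[:,:,::-1])
E
```

```text
(no output)
```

View pics/tc.png

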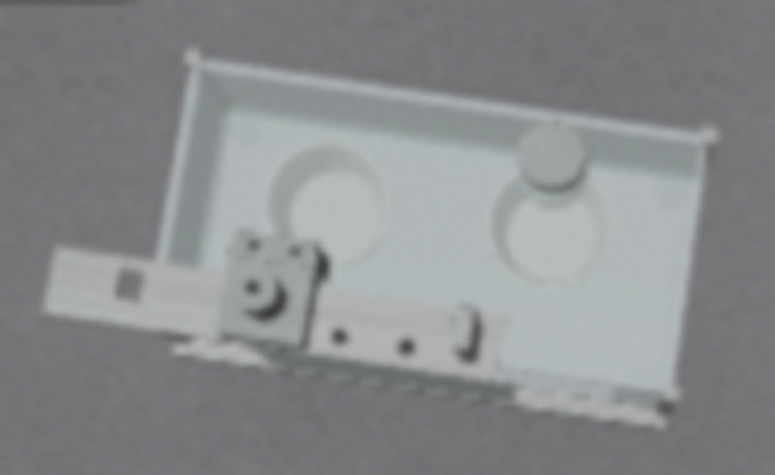

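View pics/sc.png

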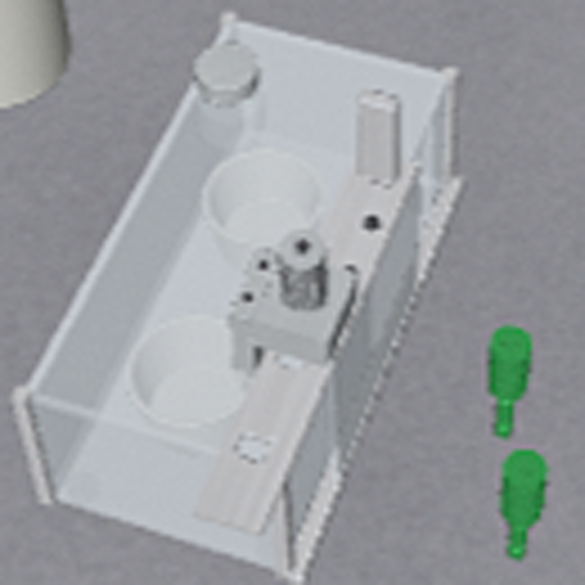

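The top crop shows the pin's head in the lock block at about crop (253,288), which is image (185.6,192.6). The finger tab is at crop (466,330) and the short hole at crop (129,284). In the side crop, the pin top is at crop (303,245), which is (237.3,224.4), and the tab top is at crop (379,97), which is (254.2,191.6). There are three pin-like things. The two green ones at side (283,250) and (286,281) are decoys, so the steel one in the lock is the one meant.

```bash
cat > h.py <<'E'
import numpy as np
from bench import readout, imaging, manip
def ray(n,uv,cal=None):
    c=cal or imaging.calibration(n); T=c["world_to_cam"]; R=T[:3,:3]
    o=-R.T@T[:3,3]; d=R.T@np.linalg.solve(c["intrinsics"],[uv[0],uv[1],1.]); return o,d
def onz(n,uv,z,cal=None):
    o,d=ray(n,uv,cal); return o+d*(z-o[2])/d[2]
def tri(a,b):
    A=np.zeros((3,3));r=np.zeros(3)
    for o,d in(a,b):
        d=d/np.linalg.norm(d);P=np.eye(3)-np.outer(d,d);A+=P;r+=P@o
    return np.linalg.solve(A,r)
E
python3 - <<'E'
from h import *
t=lambda x,y:(135+(x+.5)/5-.5,135+(y+.5)/5-.5)
s=lambda x,y:(170+(x+.5)/4.5-.5,170+(y+.5)/4.5-.5)
print("pin",onz("top",t(252,287),236).round(1),onz("side",s(303,245),236).round(1),tri(ray("top",t(252,287)),ray("side",s(303,245))).round(1))
print("tab",onz("top",t(464,315),235).round(1),onz("side",s(379,97),235).round(1),tri(ray("top",t(464,315)),ray("side",s(379,97))).round(1))
print("hole",onz("top",t(129,284),160.5).round(1),onz("side",s(254,447),160.5).round(1))
c=[onz("top",t(*p),130) for p in((192,57),(708,133),(672,393))]
e=[onz("top",t(*p),160.5) for p in((57,247),(44,312),(500,377),(507,318))]
for p in c+e: print(p.round(1))
d=c[0]-c[1];print(np.linalg.norm(d),np.arctan2(-d[0],d[1]))
for a,b in((0,3),(1,2)):
    d=e[a]-e[b];print(np.linalg.norm(d),np.arctan2(-d[0],d[1]))
E
```

```text
pin [553.2 188.7 236. ] [554.1 185.8 236. ] [553.1 188.2 239.4]
tab [536.7  72.2 235. ] [531.3  71.1 235. ] [533.8  72.1 236.5]
hole [567.1 273.4 160.5] [567.  271.9 160.5]
[712.4 244.3 130. ]
[661.7 -71.5 130. ]
[502.6 -47.  130. ]
[589.6 316.4 160.5]
[550.9 323.1 160.5]
[510.   55.1 160.5]
[544.8  50.9 160.5]
319.887624642972 -0.15903502676272663
269.2465236650389 -0.16709467386849747
271.023206132392 -0.1514848372175901
```

Sizes check out: strip 270 mm, cabinet 320 mm, yaw about -0.16. The pin is at (553,188) and the tab at (534,72). The short hole is about 86.6 mm on the +y side of the bore. I'll move above the pin with the tool's y axis along the cabinet's y.

Emit:
{"method": "move_arm", "body": {
  "commands": [
    [0, 0, -1, 0, 0, -0.067, 0],
    [-0.95, -0.734, -0.6, 0, 0, 0, 0],
    [-0.95, -0.734, 0, 0, 0, 0, 0],
    [-0.95, -0.734, 0, 0, 0, 0, 0],
    [-0.95, -0.734, 0, 0, 0, 0, 0],
    [-0.95, -0.734, 0, 0, 0, 0, 0],
    [-0.95, -0.734, 0, 0, 0, 0, 0],
    [-0.95, -0.734, 0, 0, 0, 0, 0]
  ]
}}

```text
time: 0.9
tool_pos: [308.0, 448.8, 332.0]
ee_rot: [-3.141, -0.0, 2.982]
force: [0.5, 0.5, 0.0]
finger_gap: 92.0
grip_force: 0.0
```

Emit:
{"method": "move_arm", "body": {
  "commands": [
    [-0.95, -0.734, 0, 0, 0, 0, 0],
    [-0.95, -0.734, 0, 0, 0, 0, 0],
    [-0.95, -0.734, 0, 0, 0, 0, 0],
    [-0.95, -0.734, 0, 0, 0, 0, 0],
    [-0.95, -0.734, 0, 0, 0, 0, 0],
    [-0.95, -0.734, 0, 0, 0, 0, 0],
    [-0.95, -0.734, 0, 0, 0, 0, 0],
    [-0.95, -0.734, 0, 0, 0, 0, 0]
  ]
}}

```text
time: 1.7
tool_pos: [472.1, 273.7, 332.0]
ee_rot: [-3.141, -0.0, 2.982]
force: [1.0, -0.1, -0.3]
finger_gap: 92.1
grip_force: 0.0
```

Emit:
{"method": "move_arm", "body": {
  "commands": [
    [-0.95, -0.734, 0, 0, 0, 0, 0],
    [-0.95, -0.734, 0, 0, 0, 0, 0],
    [-0.95, -0.734, 0, 0, 0, 0, 0],
    [-0.95, -0.734, 0, 0, 0, 0, 0],
    [0, 0, 0, 0, 0, 0, 0],
    [0, 0, 0, 0, 0, 0, 0]
  ]
}}

```text
time: 2.3
tool_pos: [553.7, 186.8, 331.8]
ee_rot: [-3.141, -0.001, 2.98]
force: [-0.3, 0.2, -0.6]
finger_gap: 91.8
grip_force: 0.0
```

```bash
python3 - <<'E'
from h import *; import cv2
c=imaging.calibration("wrist")
p,d=imaging.grab_frame("wrist"); np.savez("pics/w1",p=p,d=d,K=c["intrinsics"],T=c["world_to_cam"])
cv2.imwrite("pics/w1.png",p[:,:,::-1]); print(readout.observe())
for q in((553.3,187.5,236),(534,72,235)):
    v=c["world_to_cam"]@np.r_[q,1]; u=c["intrinsics"]@v[:3]; print(u[:2]/u[2])
E
```

```text
{'time': 2.35, 'joints': array([-0.59568548,  0.33864219,  0.24202537,  1.63266502, -0.0868101 ,
        1.1816675 ,  1.07754909]), 'qvel': array([-0.0141841 , -0.0076565 , -0.01309273,  0.002645  , -0.00163019,
       -0.00104938, -0.00022582]), 'effort': array([ 1.58958212e+00, -5.84095466e+01,  4.27074239e+00, -3.20898235e+01,
        1.80422799e-01,  6.94438722e-02,  4.48247208e-02]), 'tool_pos': array([553.16919334, 187.7945443 , 331.82718594]), 'ee_rot': array([ 3.14152041e+00, -1.07296767e-03,  2.98218627e+00]), 'force': array([-1.01295376, -0.0570832 , -0.33330361]), 'wrist_torque': array([ 0.03349771,  0.0114068 , -0.02138091]), 'grip_force': 0.0, 'finger_gap': 91.62481505188964}
[257.12799314 220.39243686]
[ 70.82640344 219.22606373]
```

View pics/w1.png

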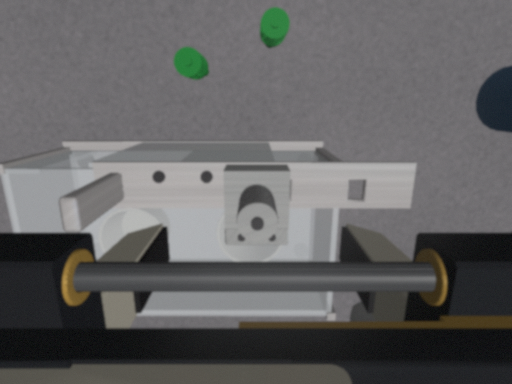

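In the wrist view the pin's top is at (257,221), matching its prediction of (257,220). The tab top is at (70,211), the strip is level in the picture, and the short hole is at (357,189). I'll go down and grip the head.

Emit:
{"method": "move_arm", "body": {
  "commands": [
    [0, 0, 0.9, 0, 0, 0, 0],
    [0, 0, 0.9, 0, 0, 0, 0],
    [0, 0, 0.95, 0, 0, 0, 0],
    [0, 0, 0, 0, 0, 0, 1],
    [0, 0, 0, 0, 0, 0, 1],
    [0, 0, 0, 0, 0, 0, 1],
    [0, 0, 0, 0, 0, 0, 1],
    [0, 0, 0, 0, 0, 0, 1]
  ],
  "newtons": 40
}}

```text
time: 3.15
tool_pos: [554.0, 187.5, 264.4]
ee_rot: [3.141, 0.001, 2.982]
force: [0.7, 0.5, -0.1]
finger_gap: 56.2
grip_force: 0.0
```

Emit:
{"method": "move_arm", "body": {
  "commands": [
    [0, 0, 0, 0, 0, 0, 1],
    [0, 0, 0, 0, 0, 0, 1],
    [0, 0, 0, 0, 0, 0, 1]
  ]
}}

```text
time: 3.45
tool_pos: [553.7, 187.2, 263.6]
ee_rot: [3.141, 0.0, 2.982]
force: [0.4, 0.1, 0.1]
finger_gap: 32.7
grip_force: 0.0
```

Emit:
{"method": "move_arm", "body": {
  "commands": [
    [0, 0, 0, 0, 0, 0, 1],
    [0, 0, 0, 0, 0, 0, 1],
    [0, 0, 0, 0, 0, 0, 1]
  ]
}}

```text
time: 3.75
tool_pos: [553.8, 187.8, 263.6]
ee_rot: [3.141, 0.0, 2.982]
force: [1.0, 2.2, -0.2]
finger_gap: 25.3
grip_force: 40.0
```

Emit:
{"method": "move_arm", "body": {
  "commands": [
    [0, 0, -0.12, 0, 0, 0, 1],
    [0, 0, -0.12, 0, 0, 0, 1]
  ]
}}

```text
time: 3.95
tool_pos: [553.6, 187.8, 268.5]
ee_rot: [-3.142, -0.001, 2.983]
force: [2.9, 2.9, -0.6]
finger_gap: 25.6
grip_force: 40.0
```

Emit:
{"method": "move_arm", "body": {
  "commands": [
    [0, 0, -0.28, 0, 0, 0, 1],
    [0, 0, -0.28, 0, 0, 0, 1],
    [0, 0, -0.28, 0, 0, 0, 1],
    [0, 0, 0, 0, 0, 0, 1]
  ]
}}

```text
time: 4.35
tool_pos: [554.0, 187.5, 291.9]
ee_rot: [3.14, 0.001, 2.982]
force: [0.8, 3.3, -1.1]
finger_gap: 24.9
grip_force: 40.0
```

Emit:
{"method": "move_arm", "body": {
  "commands": [
    [0, 0, -0.12, 0, 0, 0, 1],
    [0, 0, -0.04, 0, 0, 0, 1]
  ]
}}

```text
time: 4.55
tool_pos: [553.9, 187.5, 295.2]
ee_rot: [3.141, 0.001, 2.982]
force: [-0.2, 4.6, 3.6]
finger_gap: 25.4
grip_force: 40.0
```

Emit:
{"method": "move_arm", "body": {
  "commands": [
    [0, 0, -0.04, 0, 0, 0, 1]
  ]
}}

```text
time: 4.65
tool_pos: [553.9, 187.7, 296.3]
ee_rot: [3.14, 0.001, 2.982]
force: [0.1, 4.1, 0.8]
finger_gap: 25.4
grip_force: 40.0
```

Emit:
{"method": "move_arm", "body": {
  "commands": [
    [0, 0, -0.04, 0, 0, 0, 1]
  ]
}}

```text
time: 4.75
tool_pos: [553.8, 187.5, 296.8]
ee_rot: [3.141, 0.0, 2.982]
force: [-0.1, 4.8, -0.8]
finger_gap: 25.5
grip_force: 40.0
```

```bash
python3 - <<'E'
from h import *; import cv2
p,d=imaging.grab_frame("side"); np.savez("pics/s2",p=p,d=d)
b=cv2.resize(p[170:300,170:300],None,fx=4.5,fy=4.5,interpolation=cv2.INTER_CUBIC)
cv2.imwrite("pics/s2.png",b[:,:,::-1]); o=readout.observe(); print(o["tool_pos"],o["force"])
E
```

```text
[553.7708629  187.48118975 296.83136592] [0.60909925 3.79150676 1.44031568]
```

View pics/s2.png

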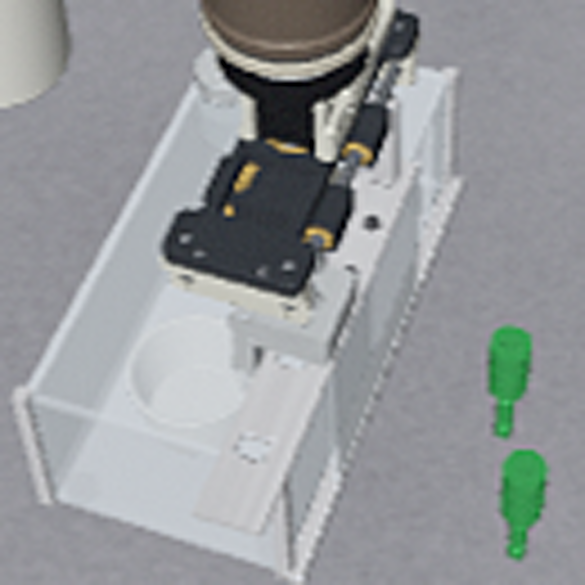

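The gripper hides the pin in this side crop. The tool rose 33 mm, and the upper detent was felt as +3.6 N, then about 0. I'll release and check that the pin stays up.

Emit:
{"method": "move_arm", "body": {
  "commands": [
    [0, 0, 0, 0, 0, 0, 0.5],
    [0, 0, 0, 0, 0, 0, 0.5],
    [0, 0, 0, 0, 0, 0, 0.5],
    [0, 0, -0.8, 0, 0, 0, 0.5],
    [0, 0, -0.8, 0, 0, 0, 0.5],
    [0, 0, -0.8, 0, 0, 0, 0.5],
    [0, 0, 0, 0, 0, 0, 0.5]
  ]
}}

```text
time: 5.5
tool_pos: [554.7, 186.9, 359.0]
ee_rot: [3.14, 0.003, 2.981]
force: [-0.2, -1.0, -0.1]
finger_gap: 45.7
grip_force: 0.0
```

```bash
cat >> h.py <<'E'
def hts(name,cx,cy,r=8):
    "median height of highest surface within r of (cx,cy), world"
    c=imaging.calibration(name); p,d=imaging.grab_frame(name)
    v,u=np.nonzero(d>0); z=d[v,u]; X=np.linalg.solve(c["intrinsics"],np.array([u*z,v*z,z]))
    T=c["world_to_cam"]; W=T[:3,:3].T@(X-T[:3,3:])
    return p,d,W.T,(u,v)
E
python3 - <<'E'
from h import *; import cv2
o=readout.observe(); print(o["tool_pos"],o["finger_gap"])
old=np.load("pics/w1.npz"); c0={"intrinsics":old["K"],"world_to_cam":old["T"]}
d0=old["d"]; print("old depth at pin",d0[214:222:3,250:265:5])
p,d,W,(u,v)=hts("wrist",0,0)
cv2.imwrite("pics/w3.png",p[:,:,::-1]); np.savez("pics/w3",p=p,d=d)
m=(np.hypot(W[:,0]-553.5,W[:,1]-187.5)<11)&(W[:,2]<300)
print("pin z pctl",np.percentile(W[m,2],[10,50,80,95]),m.sum())
t=m&(W[:,2]>np.percentile(W[m,2],95)-4);print("top centre",W[t].mean(0),t.sum())
m=(np.hypot(W[:,0]-534,W[:,1]-72)<25)&(W[:,2]>225)&(W[:,2]<245)
print("tab",m.sum(),W[m].mean(0) if m.any() else 0, np.ptp(W[m],axis=0) if m.any() else 0)
E
```

```text
[554.7055838  186.92085258 358.98093543] 45.65356487984249
old depth at pin [[200.61305 200.23967 200.46011]
 [200.48811 197.62053 200.85503]
 [200.25354 198.0778  197.04121]]
pin z pctl [189.3430817  269.10394732 269.96853921 272.28922213] 1243
top centre [553.15158525 187.29165023 269.79059248] 893
tab 714 [529.93759532  73.07545516 233.07889789] [24.21813419 14.3316536  11.48995691]
```

View pics/w3.png

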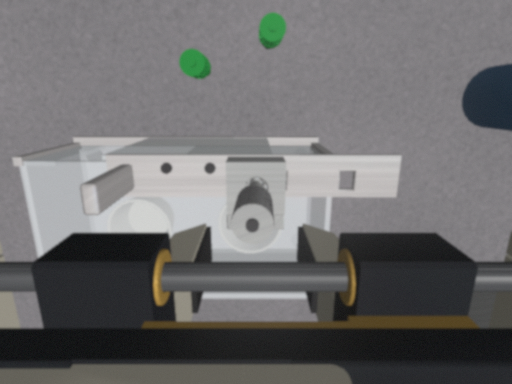

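The pin stays up: its top is at z = 270, which is 34 mm above home. The tab top is at about (530,73). In this view the pin head is at (252,224), the tab at (92,195) and the short hole at (347,180). Now I'll measure the hole's distance and move to the tab.

```bash
python3 - <<'E'
from h import *; import cv2
y=np.array([.159,.987])
c1=np.load("pics/w1.npz"); cal={"intrinsics":c1["K"],"world_to_cam":c1["T"]}; cn=imaging.calibration("wrist")
for f,cal,box in(("w1",cal,(335,375,170,205)),("w3",cn,(325,365,165,195))):
    p=np.load(f"pics/{f}.npz")["p"]; g=cv2.cvtColor(p,cv2.COLOR_RGB2GRAY); x0,x1,y0,y1=box
    b=(g[y0:y1,x0:x1]<130).astype(np.uint8); n,l,s,ce=cv2.connectedComponentsWithStats(b)
    for i in range(1,n):
        if s[i,4]>40:
            P=onz("wrist",ce[i]+[x0,y0],160.5,cal); print(f,s[i],P.round(1),"from bore",((P[:2]-[553.2,187.4])@y).round(1))
E
```

```text
w1 [ 13  10  18  21 322] [568.1 271.8 160.5] from bore 85.7
w3 [21  7  9 17 59] [568.  275.5 160.5] from bore 89.3
```

Emit:
{"method": "move_arm", "body": {
  "commands": [
    [0.04, -0.935, 0, 0, 0, 0, 0.5],
    [0.04, -0.935, 0, 0, 0, 0, 0.5],
    [0.04, -0.935, 0, 0, 0, 0, 0.5],
    [0.04, -0.935, 0, 0, 0, 0, 0.5],
    [0.04, -0.935, 0, 0, 0, 0, 0.5],
    [0, 0, 0, 0, 0, 0, 0.5],
    [0, 0, 0, 0, 0, 0, 0.5]
  ]
}}

```text
time: 6.25
tool_pos: [529.8, 72.3, 355.7]
ee_rot: [-3.141, -0.001, 2.981]
force: [0.1, 0.9, -0.7]
finger_gap: 45.9
grip_force: 0.0
```

Emit:
{"method": "move_arm", "body": {
  "commands": [
    [0, 0, 0.9, 0, 0, 0, 0.5],
    [0, 0, 0.9, 0, 0, 0, 0.5],
    [0, 0, 0.9, 0, 0, 0, 0.5],
    [0, 0, 0.9, 0, 0, 0, 0.5],
    [0, 0, 0, 0, 0, 0, 0.5]
  ]
}}

```text
time: 6.75
tool_pos: [528.4, 73.6, 263.3]
ee_rot: [-3.139, -0.006, 2.984]
force: [-1.2, 0.3, 0.1]
finger_gap: 45.8
grip_force: 0.0
```

Emit:
{"method": "move_arm", "body": {
  "commands": [
    [0, 0, 0, 0, 0, 0, 1],
    [0, 0, 0, 0, 0, 0, 1],
    [0, 0, 0, 0, 0, 0, 1],
    [0, 0, 0, 0, 0, 0, 1],
    [0, 0, 0, 0, 0, 0, 1],
    [0, 0, 0, 0, 0, 0, 1]
  ],
  "newtons": 25
}}

```text
time: 7.35
tool_pos: [530.4, 72.7, 267.0]
ee_rot: [3.141, 0.001, 2.982]
force: [-1.2, 0.4, 4.8]
finger_gap: 11.9
grip_force: 25.0
```

Emit:
{"method": "move_arm", "body": {
  "commands": [
    [0, -0.2, 0, 0, 0, 0, 1],
    [0, -0.5, 0, 0, 0, 0, 1],
    [0, -0.5, 0, 0, 0, 0, 1],
    [0, -0.5, 0, 0, 0, 0, 1],
    [0, -0.5, 0, 0, 0, 0, 1],
    [0, -0.5, 0, 0, 0, 0, 1],
    [0, -0.3, 0, 0, 0, 0, 1],
    [0, -0.12, 0, 0, 0, 0, 1]
  ]
}}

```text
time: 8.15
tool_pos: [517.8, -4.8, 267.0]
ee_rot: [3.141, 0.001, 2.981]
force: [-0.7, 4.8, 6.1]
finger_gap: 12.3
grip_force: 25.0
```

Emit:
{"method": "move_arm", "body": {
  "commands": [
    [0, 0, 0, 0, 0, 0, 1],
    [0, 0, 0, 0, 0, 0, 0.6],
    [0, 0, 0, 0, 0, 0, 0.6],
    [0, 0, 0, 0, 0, 0, 0.6],
    [0, 0, -0.9, 0, 0, 0, 0.6],
    [0, 0, -0.9, 0, 0, 0, 0.5],
    [0, 0, -0.9, 0, 0, 0, 0.5],
    [0, 0, -0.9, 0, 0, 0, 0.5]
  ]
}}

```text
time: 8.95
tool_pos: [517.5, -4.5, 357.2]
ee_rot: [-3.141, -0.0, 2.982]
force: [0.4, -0.0, 0.3]
finger_gap: 45.6
grip_force: 0.0
```

```bash
python3 - <<'E'
from h import *; import cv2
y=np.array([.159,.987]); o=readout.observe(); print(o["tool_pos"],o["finger_gap"])
for n in("side","top"):
    p,d,W,_=hts(n,0,0); np.savez("pics/"+n+"4",p=p,d=d)
    m=(np.hypot(W[:,0]-553.3,W[:,1]-187.4)<11)&(W[:,2]<300); print(n,"pin top",np.percentile(W[m,2],[50,90]))
    m=(np.hypot(W[:,0]-517,W[:,1]+5)<22)&(W[:,2]>222)&(W[:,2]<245); print("tab",m.sum(),W[m].mean(0) if m.any() else 0)
p=np.load("pics/top4.npz")["p"];b=cv2.resize(p[170:215,140:260],None,fx=6,fy=6,interpolation=cv2.INTER_CUBIC);cv2.imwrite("pics/t4.png",b[:,:,::-1])
E
```

```text
[517.54945746  -4.4506834  357.16038922] 45.59620841492072
side pin top [227.99046517 270.29694651]
tab 51 [518.38490178  -2.01382087 230.83644582]
top pin top [268.66939468 272.18145638]
tab 0 0
```

Emit:
{"method": "move_arm", "body": {
  "commands": [
    [-0.025, 0.976, 0, 0, 0, 0, 0.5],
    [-0.025, 0.976, 0, 0, 0, 0, 0.5],
    [-0.025, 0.976, 0, 0, 0, 0, 0.5],
    [-0.025, 0.976, 0, 0, 0, 0, 0.5],
    [-0.025, 0.976, 0, 0, 0, 0, 0.5],
    [-0.025, 0.976, 0, 0, 0, 0, 0.5],
    [-0.025, 0.976, 0, 0, 0, 0, 0.5],
    [-0.025, 0.976, 0, 0, 0, 0, 0.5]
  ]
}}

```text
time: 9.85
tool_pos: [553.6, 188.5, 355.4]
ee_rot: [-3.141, -0.001, 2.982]
force: [-0.0, 0.1, 0.4]
finger_gap: 46.2
grip_force: 0.0
```

Emit:
{"method": "move_arm", "body": {
  "commands": [
    [0, 0, 0, 0, 0, 0, 0.5],
    [0, 0, 0, 0, 0, 0, 0.5],
    [0, 0, 0.8, 0, 0, 0, 0.5],
    [0, 0, 0.8, 0, 0, 0, 0.5],
    [0, 0, 0.83, 0, 0, 0, 0.5],
    [0, 0, 0, 0, 0, 0, 1],
    [0, 0, 0, 0, 0, 0, 1],
    [0, 0, 0, 0, 0, 0, 1]
  ]
}}

```text
time: 10.65
tool_pos: [554.3, 187.2, 297.0]
ee_rot: [3.141, 0.002, 2.981]
force: [-0.3, 0.6, 0.5]
finger_gap: 26.4
grip_force: 1.4
```

Emit:
{"method": "move_arm", "body": {
  "commands": [
    [0, 0, 0, 0, 0, 0, 1],
    [0, 0, 0, 0, 0, 0, 1],
    [0, 0, 0, 0, 0, 0, 1]
  ]
}}

```text
time: 10.95
tool_pos: [554.2, 187.7, 296.6]
ee_rot: [3.141, 0.002, 2.982]
force: [0.5, 0.0, 2.0]
finger_gap: 25.4
grip_force: 24.9
```

Emit:
{"method": "move_arm", "body": {
  "commands": [
    [0, 0, 0.06, 0, 0, 0, 1],
    [0, 0, 0.06, 0, 0, 0, 1]
  ],
  "newtons": 35
}}

```text
time: 11.15
tool_pos: [554.3, 187.7, 293.7]
ee_rot: [3.141, 0.002, 2.982]
force: [1.0, -0.9, 0.8]
finger_gap: 25.2
grip_force: 34.9
```

Emit:
{"method": "move_arm", "body": {
  "commands": [
    [0, 0, 0.04, 0, 0, 0, 1]
  ]
}}

```text
time: 11.25
tool_pos: [553.9, 187.6, 291.9]
ee_rot: [3.141, 0.001, 2.982]
force: [0.5, 0.1, 9.8]
finger_gap: 25.4
grip_force: 35.0
```

Emit:
{"method": "move_arm", "body": {
  "commands": [
    [0, 0, 0.02, 0, 0, 0, 1],
    [0, 0, 0, 0, 0, 0, 1]
  ]
}}

```text
time: 11.45
tool_pos: [554.1, 187.6, 292.0]
ee_rot: [3.141, 0.001, 2.982]
force: [-0.2, 0.3, 7.6]
finger_gap: 25.4
grip_force: 34.9
```

Emit:
{"method": "move_arm", "body": {
  "commands": [
    [0, 0, 0, 0, 0, 0, 0.5],
    [0, 0, 0, 0, 0, 0, 0.5],
    [0, 0, 0, 0, 0, 0, 0.5],
    [0, 0, -0.9, 0, 0, 0, 0.5],
    [0, 0, -0.9, 0, 0, 0, 0.5],
    [0, 0, -0.9, 0, 0, 0, 0.5],
    [0, 0, 0, 0, 0, 0, 0.5],
    [0, 0, 0, 0, 0, 0, 0.5]
  ]
}}

```text
time: 12.25
tool_pos: [553.7, 187.6, 358.6]
ee_rot: [3.141, 0.0, 2.982]
force: [0.4, 0.2, 0.1]
finger_gap: 45.8
grip_force: 0.0
```

```bash
cat >> h.py <<'E'
def pin(name,show=True):
    p,d,W,(u,v)=hts(name,0,0)
    m=(np.hypot(W[:,0]-553.3,W[:,1]-187.4)<11)&(W[:,2]<300)&(W[:,2]>225)
    if show: print(name,"pin n",m.sum(),np.percentile(W[m,2],[25,50,75,90]).round(1) if m.any() else "")
    return p,d,W
E
python3 - <<'E'
from h import *
p,d,W=pin("wrist"); np.savez("pics/w5",p=p,d=d)
o=readout.observe(); print(o["tool_pos"])
E
```

```text
wrist pin n 923 [264.3 264.8 265.3 267.3]
[553.40113514 187.50599976 357.9019524 ]
```

The pin now rests on the strip: its top is at 264.6, and 264.5 was expected. Back to the tab.

Emit:
{"method": "move_arm", "body": {
  "commands": [
    [0.025, -0.976, 0, 0, 0, 0, 0.5],
    [0.025, -0.976, 0, 0, 0, 0, 0.5],
    [0.025, -0.976, 0, 0, 0, 0, 0.5],
    [0.025, -0.976, 0, 0, 0, 0, 0.5],
    [0.025, -0.976, 0, 0, 0, 0, 0.5],
    [0.025, -0.976, 0, 0, 0, 0, 0.5],
    [0.025, -0.976, 0, 0, 0, 0, 0.5],
    [0.025, -0.976, 0, 0, 0, 0, 0.5]
  ]
}}

```text
time: 13.1
tool_pos: [516.9, -5.3, 357.5]
ee_rot: [-3.141, -0.002, 2.982]
force: [0.6, 0.6, 0.3]
finger_gap: 45.9
grip_force: 0.0
```

Emit:
{"method": "move_arm", "body": {
  "commands": [
    [0, 0, 0, 0, 0, 0, 0.6],
    [0, 0, 0, 0, 0, 0, 0.6],
    [0, 0, 0.9, 0, 0, 0, 0.6],
    [0, 0, 0.9, 0, 0, 0, 0.6],
    [0, 0, 0.9, 0, 0, 0, 0.6],
    [0, 0, 0.9, 0, 0, 0, 0.6],
    [0, 0, 0, 0, 0, 0, 1],
    [0, 0, 0, 0, 0, 0, 1]
  ],
  "newtons": 20
}}

```text
time: 13.9
tool_pos: [517.8, -3.4, 268.6]
ee_rot: [-3.141, -0.001, 2.983]
force: [-0.2, -0.0, -0.4]
finger_gap: 25.3
grip_force: 0.0
```

Emit:
{"method": "move_arm", "body": {
  "commands": [
    [0, 0, 0, 0, 0, 0, 1],
    [0, 0, 0, 0, 0, 0, 1],
    [0, 0, 0, 0, 0, 0, 1]
  ]
}}

```text
time: 14.2
tool_pos: [518.4, -4.3, 269.8]
ee_rot: [3.141, 0.002, 2.982]
force: [-0.0, -1.0, 4.4]
finger_gap: 11.7
grip_force: 20.0
```

```bash
python3 - <<'E'
from h import *
pin("side");pin("top");pin("wrist")
E
```

```text
side pin n 59 [262.7 264.  265.8 267.4]
top pin n 53 [262.5 264.6 265.3 266.5]
wrist pin n 0
```

Emit:
{"method": "move_arm", "body": {
  "commands": [
    [0, -0.024, 0, 0, 0, 0, 1],
    [0, -0.024, 0, 0, 0, 0, 1],
    [0, -0.024, 0, 0, 0, 0, 1],
    [0, -0.024, 0, 0, 0, 0, 1],
    [0, -0.024, 0, 0, 0, 0, 1]
  ]
}}

```text
time: 14.85
tool_pos: [518.1, -6.0, 269.8]
ee_rot: [3.139, 0.002, 2.983]
force: [0.5, 3.7, 5.8]
finger_gap: 11.8
grip_force: 20.0
```

```bash
python3 -c "
from h import *
pin('top')"
```

```text
top pin n 53 [263.4 264.8 266.6 267.7]
```

Emit:
{"method": "move_arm", "body": {
  "commands": [
    [0, -0.024, 0, 0, 0, 0, 1],
    [0, -0.024, 0, 0, 0, 0, 1],
    [0, -0.024, 0, 0, 0, 0, 1]
  ]
}}

```text
time: 15.2
tool_pos: [517.8, -7.8, 269.8]
ee_rot: [3.139, 0.002, 2.983]
force: [-0.7, 4.5, 6.0]
finger_gap: 11.9
grip_force: 20.0
```

```bash
python3 -c "
from h import *
pin('top')"
```

```text
top pin n 52 [263.5 264.5 265.7 266.9]
```

Emit:
{"method": "move_arm", "body": {
  "commands": [
    [0, -0.02, 0, 0, 0, 0, 1],
    [0, -0.02, 0, 0, 0, 0, 1],
    [0, -0.02, 0, 0, 0, 0, 1]
  ]
}}

```text
time: 15.55
tool_pos: [517.5, -9.4, 269.8]
ee_rot: [3.14, 0.002, 2.983]
force: [-0.1, 3.3, 5.5]
finger_gap: 11.8
grip_force: 20.0
```

```bash
python3 -c "
from h import *
pin('top')"
```

```text
top pin n 53 [261.3 262.8 264.5 265.7]
```

Emit:
{"method": "move_arm", "body": {
  "commands": [
    [0, -0.02, 0, 0, 0, 0, 1],
    [0, -0.02, 0, 0, 0, 0, 1]
  ]
}}

```text
time: 15.8
tool_pos: [517.4, -10.4, 269.8]
ee_rot: [3.14, 0.002, 2.983]
force: [0.0, 3.9, 6.3]
finger_gap: 12.2
grip_force: 20.0
```

```bash
python3 -c "
from h import *
pin('top')"
```

```text
top pin n 53 [250.4 252.  253.7 254.4]
```

The pin is dropping into the hole, so I'll stop sliding.

Emit:
{"method": "move_arm", "body": {
  "commands": [
    [0, 0, 0, 0, 0, 0, 1],
    [0, 0, 0, 0, 0, 0, 1]
  ]
}}

```text
time: 16.05
tool_pos: [517.4, -10.5, 269.8]
ee_rot: [3.14, 0.002, 2.983]
force: [0.4, 3.2, 6.3]
finger_gap: 11.8
grip_force: 20.0
```

```bash
python3 -c "
from h import *
pin('top');pin('side')"
```

```text
top pin n 53 [242.5 244.1 245.5 246.7]
side pin n 59 [241.9 244.  245.2 246.1]
```

Emit:
{"method": "move_arm", "body": {
  "commands": [
    [0, -0.016, 0, 0, 0, 0, 1],
    [0, 0, 0, 0, 0, 0, 1],
    [0, 0, 0, 0, 0, 0, 0.5],
    [0, 0, 0, 0, 0, 0, 0.5],
    [0, 0, 0, 0, 0, 0, 0.5],
    [0, 0, -0.9, 0, 0, 0, 0.5],
    [0, 0, -0.9, 0, 0, 0, 0.5],
    [0, 0, -0.9, 0, 0, 0, 0.5]
  ]
}}

```text
time: 16.95
tool_pos: [516.3, -12.1, 336.8]
ee_rot: [-3.141, -0.001, 2.982]
force: [0.6, -0.0, 0.6]
finger_gap: 45.6
grip_force: 0.0
```

Emit:
{"method": "move_arm", "body": {
  "commands": [
    [-0.022, 0.902, 0, 0, 0, 0, 0.5],
    [-0.022, 0.902, 0, 0, 0, 0, 0.5],
    [-0.022, 0.902, 0, 0, 0, 0, 0.5],
    [-0.022, 0.902, 0, 0, 0, 0, 0.5],
    [-0.022, 0.902, 0, 0, 0, 0, 0.5],
    [-0.022, 0.902, 0, 0, 0, 0, 0.5],
    [-0.022, 0.902, 0, 0, 0, 0, 0.5],
    [-0.022, 0.902, 0, 0, 0, 0, 0.5]
  ]
}}

```text
time: 17.75
tool_pos: [549.6, 166.2, 336.0]
ee_rot: [-3.141, -0.0, 2.982]
force: [0.3, -1.0, -0.6]
finger_gap: 45.7
grip_force: 0.0
```

Emit:
{"method": "move_arm", "body": {
  "commands": [
    [-0.022, 0.902, 0, 0, 0, 0, 0.5],
    [0, 0, 0, 0, 0, 0, 0.5],
    [0, 0, 0, 0, 0, 0, 0.5]
  ]
}}

```text
time: 18.05
tool_pos: [553.6, 187.6, 335.8]
ee_rot: [-3.141, -0.001, 2.983]
force: [0.5, -1.1, 0.1]
finger_gap: 46.0
grip_force: 0.0
```

```bash
python3 -c "
from h import *
pin('wrist');print(readout.observe()['tool_pos'])"
```

```text
wrist pin n 932 [243.6 244.  244.7 246.4]
[553.67642579 186.71051067 335.99615783]
```

Emit:
{"method": "move_arm", "body": {
  "commands": [
    [0, 0, 0.86, 0, 0, 0, 0.5],
    [0, 0, 0.86, 0, 0, 0, 0.5],
    [0, 0, 0.86, 0, 0, 0, 0.5],
    [0, 0, 0, 0, 0, 0, 1],
    [0, 0, 0, 0, 0, 0, 1],
    [0, 0, 0, 0, 0, 0, 1],
    [0, 0, 0, 0, 0, 0, 1],
    [0, 0, 0, 0, 0, 0, 1]
  ],
  "newtons": 35
}}

```text
time: 18.9
tool_pos: [554.3, 187.8, 273.0]
ee_rot: [3.14, 0.002, 2.982]
force: [-0.6, 0.3, 4.3]
finger_gap: 25.5
grip_force: 34.9
```

Emit:
{"method": "move_arm", "body": {
  "commands": [
    [0, 0, 0, 0, 0, 0, 1],
    [0, 0, 0.06, 0, 0, 0, 1],
    [0, 0, 0.06, 0, 0, 0, 1]
  ]
}}

```text
time: 19.2
tool_pos: [554.5, 187.9, 270.5]
ee_rot: [3.14, 0.002, 2.982]
force: [-3.0, 0.3, 10.3]
finger_gap: 25.5
grip_force: 34.9
```

Emit:
{"method": "move_arm", "body": {
  "commands": [
    [0, 0, 0.04, 0, 0, 0, 1],
    [0, 0, 0.04, 0, 0, 0, 1]
  ]
}}

```text
time: 19.4
tool_pos: [553.7, 187.9, 266.4]
ee_rot: [3.141, 0.0, 2.982]
force: [2.4, 1.7, -2.1]
finger_gap: 25.3
grip_force: 34.9
```

Emit:
{"method": "move_arm", "body": {
  "commands": [
    [0, 0, 0.04, 0, 0, 0, 1],
    [0, 0, 0, 0, 0, 0, 1]
  ]
}}

```text
time: 19.6
tool_pos: [553.8, 187.9, 265.6]
ee_rot: [3.141, 0.0, 2.982]
force: [2.7, 2.2, -2.6]
finger_gap: 25.5
grip_force: 34.9
```

Emit:
{"method": "move_arm", "body": {
  "commands": [
    [0, 0, 0.02, 0, 0, 0, 1],
    [0, 0, 0, 0, 0, 0, 1]
  ]
}}

```text
time: 19.8
tool_pos: [553.8, 187.8, 265.5]
ee_rot: [3.141, 0.0, 2.982]
force: [0.9, 2.0, 1.9]
finger_gap: 25.5
grip_force: 34.9
```

Seated: the tool moved down 7.5 mm and then stopped. I'll release, back away and check.

Emit:
{"method": "move_arm", "body": {
  "commands": [
    [0, 0, 0, 0, 0, 0, 0.5],
    [0, 0, 0, 0, 0, 0, 0.5],
    [0, 0, 0, 0, 0, 0, 0.5],
    [0, 0, -0.9, 0, 0, 0, 0.5],
    [0, 0, -0.9, 0, 0, 0, 0.5],
    [0, 0, -0.9, 0, 0, 0, 0.5],
    [0, 0, 0, 0, 0, 0, 0.5],
    [0, 0, 0, 0, 0, 0, 0.5]
  ]
}}

```text
time: 20.6
tool_pos: [553.6, 187.5, 332.7]
ee_rot: [3.141, 0.0, 2.982]
force: [-0.2, 0.8, -0.6]
finger_gap: 46.0
grip_force: 0.0
```

```bash
python3 - <<'E'
from h import *; import cv2
p,d,W=pin('wrist'); print(readout.observe()['tool_pos'])
cv2.imwrite("pics/w9.png",p[:,:,::-1])
E
```

```text
wrist pin n 901 [235.9 236.3 237.  238.8]
[553.32133906 187.4549016  332.01554517]
```

View pics/w9.png

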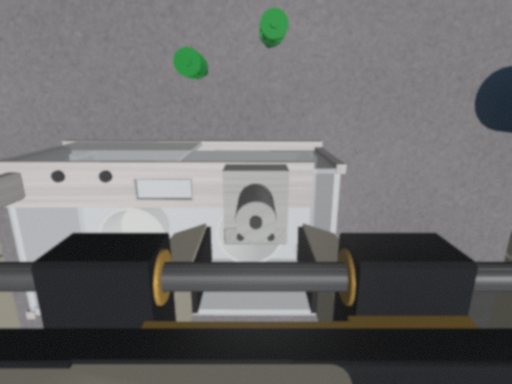

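The pin's head sits down on the block at (256,222), with its top at 236.3 (home is 236). The slot now shows at (165,188), clear of the lock, and the door is shut. The gripper is free of everything.

```bash
python3 -c "
from bench import manip
print(manip.job_done())"
```

```text
the job is handed in; nothing more can be done
None
```

The job is handed in: the door is shut, the pin has snapped home with its head down on the lock block, the arm is clear of everything, and I touched only the pin and the tab.

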